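# Take the drilled block out of the fixture vise

### The job

The drilled wooden block in the vise is finished. Slide the vise's movable jaw at least three quarters open by its post, then lift the block out and set it upright on its foot in the low plywood tray, leaving the jaw open.

Things in the scene. Friction and masses are not known exactly. Their poses are not given: they have to be found in the camera images.
- vise_jaw (a joint): Opening (m) of the movable jaw of the grey vise fixed to the table: 0 closed, 0.055 fully open (end stop). It slides level along +y of jaw_post, stays where left, takes about 4 N. The jaws are 90 mm wide, tops 50 mm above the table. A 10 mm lip on the movable jaw hooks over the block's foot, so the block cannot be lifted until the jaw is open.
- jaw_post (a point): Dark square post standing on the back of the movable jaw: 24 mm along x, 22 mm along y, its foot 35 mm and its top 92 mm above the table. The point is on its axis, 75 mm above the table, and moves with the jaw. +y is the jaw's opening direction, z is up. Closed, it stands 50 mm clear of the block; both its x sides are free for fingers.
- block_centre (a point): Finished wooden block in the vise: body 60 (x) x 36 (y) mm, 70 high, two 10 mm holes in its top; a foot 14 mm high juts 12 mm out on the +y side, towards the movable jaw. 0.1 to 0.25 kg. Point: centre of the body, half-way up, z up. In the vise its underside is 16 mm above the table, its upper 36 mm stand above the jaws. The plain undrilled block elsewhere is not meant.
- tray: Low open plywood tray fixed to the table: outside 150 mm along x, 170 mm along y, 22 mm high; walls 5 mm thick, inner floor 5 mm above the table. Origin: centre of its underside; z up.
There are look-alikes about, which are no part of the job. What is shaped like the part that bears block_centre but orange or purple is not meant.

How it is judged:
By the outcome, as a careful person would: the job done as asked, in the order asked, and still so for the second after the job is handed in, with the robot touching nothing.
It also fails if it takes over 43 s, if anything falls off the work surface, if the arm or the gripper's body presses on something with over 40 N, if the wrist force passes 120 N, or if a joint passes its speed limit or range.

### The arm

A 7-joint arm with a two-finger parallel gripper is mounted at the origin on the work surface; the furniture and walls round the work are solid. World frame = base frame: x ahead of the robot, y to its left, z up, the work surface at z = 0. Lengths are in m, angles in rad, forces in N, time in s.
With the tool pointing down it reaches from about 0.425 to 0.925 m from the base axis. Payload 6.8 kg.
Tool frame: the origin (TCP) lies on the centre line of the jaws, within the pads' length; the fingertips stand 14 mm ahead of it and the grasp point (between the pads) lies 5 mm behind it (bot.finger_overhang is the distance from the TCP to the fingertips, in m); z points along the fingers, y is the line along which they close (so a half turn about z gives the same grasp; the last joint's range is limited). The gripper opens to 85 mm and grips with 20 to 120 N. Pads are 22 mm wide; open, the fingers measure 114 mm over their backs; the gripper's body (76 mm by 85 mm) begins 54 mm behind the grasp point. The pads swing forward as they close: fully open they stand 13 mm farther back than shut.
Start: joints at [-1.371, 0.477, 0.022, 1.555, -0.011, 1.109, -0.083], TCP at [0.204, 0.643, 0.216] pointing down, gripper open.
Joint ranges: [-2.96, 2.96], [-0.34, 2.1], [-1.41, 1.46], [0.24, 2.44], [-1.37, 4.51], [0.17, 1.92], [-2.96, 2.96]. Speed limits (rad/s): [2.39, 2.39, 3.14, 3.14, 3.14, 3.14, 3.14].

### API

Orientations are given as a unit quaternion [w, x, y, z].
In Python, from station import bot gives the robot as it stands.
- The arm moves only by the shell command python3 -m inch 'ROWS' [OPENING] [FORCE]. ROWS is JSON, a list of rows, each a list of 4 numbers: the shift along the tool's x, y, z in m, then the turn about the tool's z in degrees. A call has 1 to 12 rows; each row shifts and turns the commanded pose from where the row before left it, along the tool's axes as they then stand; what a row does not reach is not made up. A row lasts 1/10 s, in which the tool goes at most 50 mm and 8.59 degrees, less where a joint would pass 70% of its speed; a pose out of reach is approached as far as the arm can. A call is refused whole if a number of a shift passes 0.05 or a number of a turn 8.59, either way. A call with a gripper value outside its range is refused whole. OPENING is the finger opening in m, from 0 to 0.0854, set as the call begins (- or left out, the last holds). The fingers move at their own pace and stop on an object; FORCE is the grip in N (left out, the last holds). Time passes only in rows, so rows that do not move let the fingers close. It gives the time, the measured TCP pose, the force, the opening and the grip force at its end, in the units of the state.
- bot.get_obs(): the state, without advancing time (a new reading comes with each control period).
- bot.read_camera(name): name is "side" or "top" or "wrist"; returns a dict with "color" (400x640x3 uint8, red, green, blue), "mtx" (3x3 intrinsics, pixels), "dist_coeffs" ([k1, k2, p1, p2, k3] as OpenCV has them; the pictures are not rectified), "world_from_camera" (4x4, takes a point from camera to world coordinates); the wrist camera has in their place "hand_eye" (4x4, takes a point from camera to tool coordinates, whose origin is the TCP and whose axes are the flange's). Camera axes: x right, y up, looking along -z (the intrinsics and any distortion apply to the point x, -y, -z); pixel columns grow to the right and rows downward; lengths in m; the calibration is good to about 2 mm. A picture is of the moment at which its call begins: read the wrist's pose just before it. There is no depth.
- bot.hand_in(): hands the job in; it is judged then, once.
The state is a dict: "t": time; "q": joint angles; "joint_vel": joint speeds; "joint_torque": joint torques, N m; "eef_pos": TCP position; "tool_rot": TCP orientation; "contact_force": force on the tool from outside, world axes, zero at the start; "torque": the same for the moment, N m; "gripper_width": opening from 0.0 (shut) to 1.0 (fully open); "grasp_force": force on a finger pad.
Only numpy, scipy, OpenCV 4.12 (cv2) and the standard library are available. Lean on these libraries where they do the work, as an engineer would, in place of code of your own. Each camera call takes 0.05 s, during which the arm holds its last target. There are 200 camera calls.

## Working session

There is one attempt and no reset: what is moved stays moved. The work goes in short steps, Python scripts to look and compute and a shell command to move; the robot and the scene stay as the last step left them, time stands still between calls to the robot, and variables do not carry over. Pictures are saved under pics/ and viewed, at most 12 in all, crops included, and the job is handed in when it is done.

```bash
mkdir -p pics; ls; cat > h.py <<'E'
import numpy as np, cv2
from station import bot
from scipy.spatial.transform import Rotation as R
def wfc(c,o):
    if "world_from_camera" in c: return np.array(c["world_from_camera"])
    T=np.eye(4); q=o["tool_rot"]; T[:3,:3]=R.from_quat([q[1],q[2],q[3],q[0]]).as_matrix(); T[:3,3]=o["eef_pos"]
    return T@np.array(c["hand_eye"])
def shot(name,fn=None):
    o=bot.get_obs(); c=bot.read_camera(name); c["T"]=wfc(c,o)
    if fn: cv2.imwrite("pics/"+fn,c["color"][:,:,::-1])
    np.save(f"{name}.npy",c,allow_pickle=True); return c
def ray(c,uv):
    p=cv2.undistortPoints(np.array([[uv]],float),np.array(c["mtx"]),np.array(c["dist_coeffs"]))[0,0]
    d=c["T"][:3,:3]@np.array([p[0],-p[1],-1]); return c["T"][:3,3],d
def onz(c,uv,z):
    o,d=ray(c,uv); return o+d*(z-o[2])/d[2]
def load(n): return np.load(n+".npy",allow_pickle=True).item()
E
python3 - <<'E'
from h import *
np.set_printoptions(precision=3,suppress=True)
for n in("top","side"):
    c=shot(n,n+"0.png"); print(n,c["T"]) 
o=bot.get_obs();print(o)
E
```

```text
pics
top [[-0.008  0.999 -0.048  0.379]
 [-1.    -0.008 -0.012  0.025]
 [-0.012  0.048  0.999  0.939]
 [ 0.     0.     0.     1.   ]]
side [[ 0.977  0.131 -0.169  0.265]
 [-0.214  0.564 -0.797 -0.651]
 [-0.009  0.815  0.579  0.584]
 [ 0.     0.     0.     1.   ]]
{'t': 0.1, 'q': array([-1.371,  0.478,  0.022,  1.556, -0.011,  1.109, -0.083]), 'joint_vel': array([ 0.002, -0.001, -0.   , -0.001, -0.   ,  0.002, -0.   ]), 'joint_torque': array([  0.004, -59.776,   1.613, -28.196,   0.013,   0.005,  -0.   ]), 'eef_pos': array([0.204, 0.643, 0.215]), 'tool_rot': array([-0.   ,  0.153,  0.988, -0.001]), 'contact_force': array([ 0.66, -0.24, -0.31]), 'torque': array([ 0.038, -0.018,  0.024]), 'grasp_force': 0.0, 'gripper_width': 1.0003239907268227}
```

View pics/top0.png

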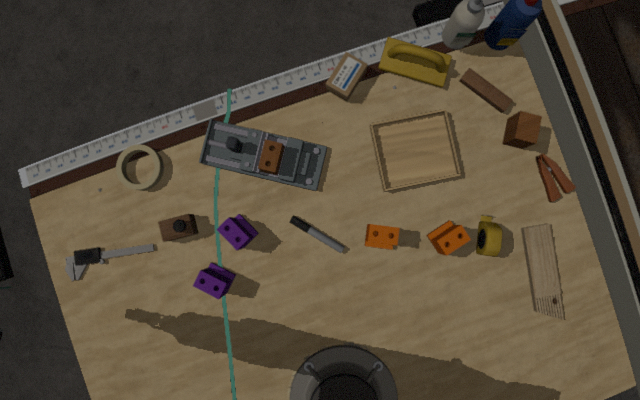

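View pics/side0.png

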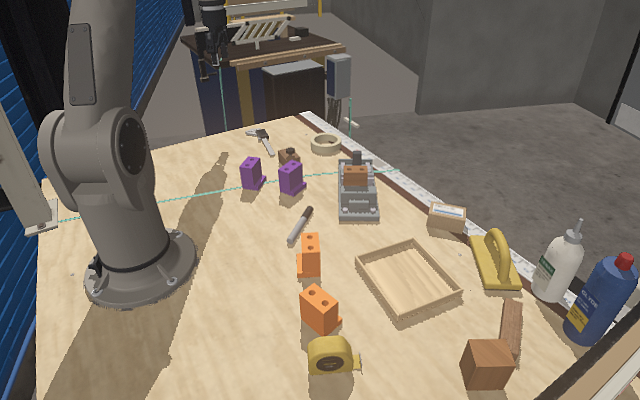

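Top: the post is near (234,145), the block top near (271,157), and the tray's rim corners near (371,123), (449,112), (462,179) and (385,190). Next I'll zoom in on the vise and measure.

```bash
python3 - <<'E'
from h import *
np.set_printoptions(precision=4,suppress=True)
t=load("top"); s=load("side")
a=cv2.resize(t["color"][80:230,190:350],None,fx=5,fy=4.0*1.25,interpolation=cv2.INTER_CUBIC)[:,:,::-1]
a=np.clip(a*1.6,0,255).astype('uint8')
b=cv2.resize(s["color"][140:230,320:410],(400,400),interpolation=cv2.INTER_CUBIC)[:,:,::-1]
cv2.imwrite("pics/crop1.png",cv2.resize(a,(640,600))[:, :])
def P(uv,z): return onz(t,uv,z)
hsv=cv2.cvtColor(t["color"],cv2.COLOR_RGB2HSV)
m=np.zeros(hsv.shape[:2],np.uint8); roi=(slice(125,190),slice(245,300))
m[roi]=cv2.inRange(hsv,(3,90,60),(20,255,255))[roi]
cs=max(cv2.findContours(m,0,2)[0],key=cv2.contourArea); r=cv2.minAreaRect(cs); print("block",r,cv2.contourArea(cs))
bp=[P(p,.086) for p in cv2.boxPoints(r)]; print(np.array(bp), "c",P(r[0],.086))
print("sides",[np.linalg.norm(bp[i]-bp[i-1]) for i in range(4)])
print("post",P((234,145),.092))
tr=np.array([P(p,.022) for p in [(371,123),(449,112),(462,179),(385,190)]]); print("tray",tr,tr.mean(0),[np.linalg.norm(tr[i]-tr[i-1]) for i in range(4)])
E
```

```text
block ((269.5588684082031, 155.2647247314453), (17.705097198486328, 29.83188247680664), 14.03624439239502) 487.5
[[0.4925 0.1702 0.086 ]
 [0.5508 0.1558 0.086 ]
 [0.5416 0.1212 0.086 ]
 [0.4835 0.1357 0.086 ]] c [0.517  0.1457 0.086 ]
sides [np.float64(0.03562311301907714), np.float64(0.06004222167338701), np.float64(0.035772636896030774), np.float64(0.05990720101600983)]
post [0.5377 0.2163 0.092 ]
tray [[ 0.5954 -0.064   0.022 ]
 [ 0.6192 -0.2342  0.022 ]
 [ 0.4729 -0.2582  0.022 ]
 [ 0.4504 -0.0917  0.022 ]] [ 0.5345 -0.162   0.022 ] [np.float64(0.1476617767734124), np.float64(0.1718515140195265), np.float64(0.14828097651208694), np.float64(0.16803115499692106)]
```

View pics/crop1.png

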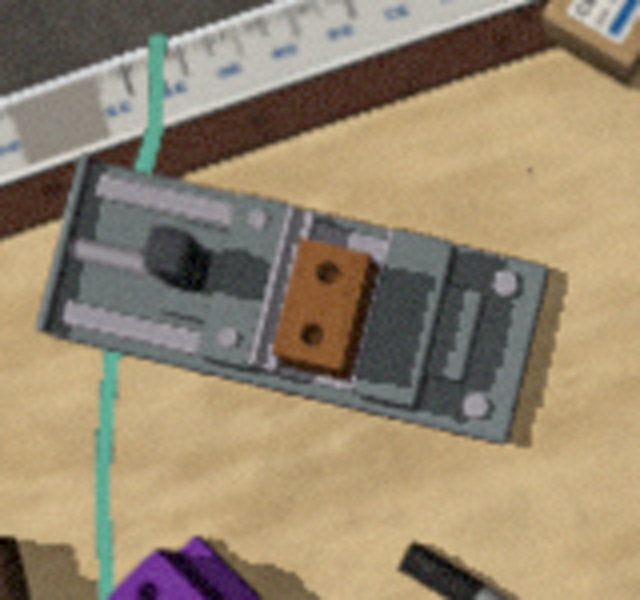

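The crop shows the drilled block clear in the vise and the cord running under the vise. The block's 60 x 36 mm check out and the post is about 79 mm from it, as it should be. The vise yaw is about -14°. Moving over the post.

```bash
python3 -m inch '[[-0.037,-0.025,0,0],[-0.037,-0.025,0,0],[-0.037,-0.025,0,0],[-0.037,-0.025,0,0],[-0.037,-0.025,0,0],[-0.037,-0.025,0,0],[-0.037,-0.025,0,0],[-0.037,-0.025,0,0],[-0.037,-0.025,0,0],[-0.037,-0.025,0,0],[-0.037,-0.025,0,0],[-0.037,-0.025,0,0]]' 0.0854
python3 -m inch '[[0,0,0,8.5],[0,0,0,8.5],[0,0,0,8.5],[0,0,0,8.5],[0,0,0,8.5],[0,0,0,8.5],[0,0,0,8.5],[0,0,0,8.5],[0,0,0,8.5],[0,0,0,8.5],[0,0,0,1.6],[0,0,0,0]]'
python3 - <<'E'
from h import *
c=shot("wrist","wrist1.png");print(bot.get_obs()["q"])
E
```

```text
t: 1.3
eef_pos: [0.5374, 0.2212, 0.2154]
tool_rot: [-0.0, 0.153, 0.988, -0.0]
contact_force: [0.2, 0.1, 0.0]
gripper_width: 1.003
grasp_force: 0.0
t: 2.5
eef_pos: [0.5365, 0.2229, 0.2153]
tool_rot: [0.0, 0.788, 0.615, -0.0]
contact_force: [-0.4, 0.3, 0.3]
gripper_width: 1.0
grasp_force: 0.0
[-0.90001135  0.34867859  0.50901838  1.81304219 -0.19532474  1.03011307
 -0.56054624]
```

View pics/wrist1.png

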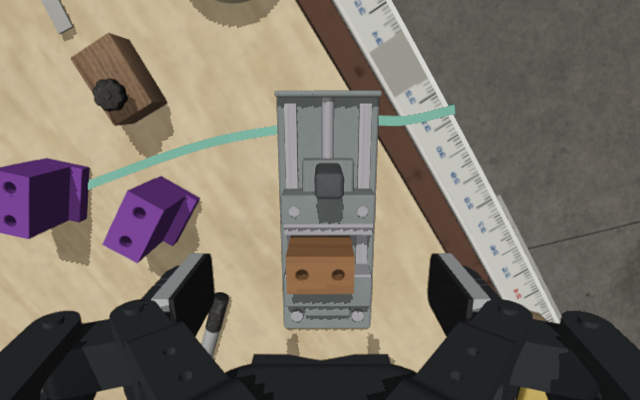

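The wrist view shows the post at (329,163–198) and the block's top face at about (320,265–295), with the vise square to the image. Measuring both.

```bash
python3 - <<'E'
from h import *
np.set_printoptions(precision=4,suppress=True)
c=load("wrist"); print(c["T"][:3,3],-c["T"][:3,2])
h=cv2.cvtColor(c["color"],cv2.COLOR_RGB2HSV)
m=np.zeros(h.shape[:2],np.uint8);roi=(slice(225,310),slice(270,370))
m[roi]=cv2.inRange(h,(3,90,40),(20,255,255))[roi]
k=max(cv2.findContours(m,0,2)[0],key=cv2.contourArea);r=cv2.minAreaRect(k);b=cv2.boxPoints(r);print(b)
for z in(.086,):
  q=np.array([onz(c,p,z) for p in b]);print(q,[np.linalg.norm(q[i]-q[i-1]) for i in range(4)])
m[:]=0;roi=(slice(155,210),slice(305,352));m[roi]=cv2.inRange(c["color"],(0,0,0),(75,75,75))[roi]
k=max(cv2.findContours(m,0,2)[0],key=cv2.contourArea);r=cv2.boundingRect(k);print(r)
print(c["color"][155:206:3,329].tolist())
for u,v in [(316,165),(342,165),(316,196),(342,196)]:print(onz(c,(u,v),.092))
im=cv2.resize(c["color"][150:310,265:385],(600,600*160//160),interpolation=cv2.INTER_CUBIC)[:,:,::-1]
cv2.imwrite("pics/crop2.png",np.clip(im*1.5,0,255))
E
```

```text
[0.5518 0.2868 0.3737] [-0.0629 -0.2508 -0.966 ]
[[286. 236.]
 [354. 236.]
 [354. 293.]
 [286. 293.]]
[[0.4967 0.1883 0.086 ]
 [0.553  0.1742 0.086 ]
 [0.5411 0.1212 0.086 ]
 [0.4821 0.136  0.086 ]] [np.float64(0.05434906548211583), np.float64(0.05803701183004399), np.float64(0.054349221026008684), np.float64(0.060838879499899634)]
(315, 164, 29, 36)
[[154, 152, 155], [114, 115, 116], [127, 134, 132], [56, 58, 59], [55, 58, 59], [58, 59, 61], [67, 70, 71], [83, 86, 87], [85, 88, 89], [84, 86, 87], [83, 86, 87], [82, 85, 86], [78, 81, 83], [77, 79, 81], [57, 58, 59], [79, 84, 82], [78, 84, 82]]
[0.537  0.2423 0.092 ]
[0.5569 0.2373 0.092 ]
[0.5307 0.2177 0.092 ]
[0.5511 0.2126 0.092 ][ WARN:0@0.169] global loadsave.cpp:1063 imwrite_ Unsupported depth image for selected encoder is fallbacked to CV_8U.
```

View pics/crop2.png

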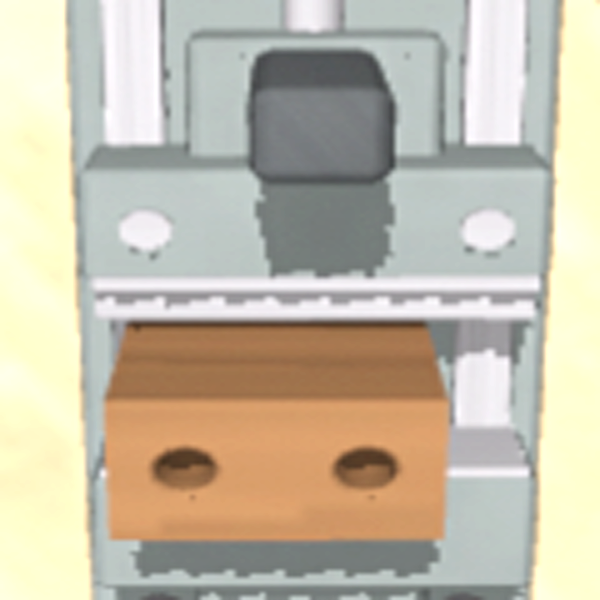

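Crop 2: the post's top face is centred at about (329.3,186) in the full image, and the block's top face spans columns 286–354 and rows 256–294.

```bash
python3 - <<'E'
from h import *
np.set_printoptions(precision=4,suppress=True)
c=load("wrist");o=bot.get_obs();q=o["tool_rot"];M=R.from_quat([q[1],q[2],q[3],q[0]]).as_matrix()
P=onz(c,(329.3,186),.092)
b=np.array([onz(c,p,.086) for p in[(286.2,256.5),(354.4,256.5),(354.4,293.5),(286.2,293.5)]])
B=b.mean(0);print("post",P,"block",B,[np.linalg.norm(b[i]-b[i-1]) for i in range(4)])
e=b[1]-b[0];f=b[2]-b[3];print("yaw",np.degrees([np.arctan2(e[1],e[0]),np.arctan2(f[1],f[0])]),"tool y",np.degrees(np.arctan2(M[1,1],M[0,1])))
print("post in tool",M.T@(P-o["eef_pos"]),"block in tool",M.T@(B-o["eef_pos"]))
E
```

```text
post [0.5431 0.2231 0.092 ] block [0.5161 0.1454 0.086 ] [np.float64(0.035901683163411885), np.float64(0.059173789264033924), np.float64(0.03590273028685774), np.float64(0.06104440982615713)]
yaw [-14.1157 -14.1168] tool y -14.04548746732788
post in tool [0.0019 0.0064 0.1234] block in tool [-0.0801 -0.001   0.1294]
```

```bash
python3 -m inch '[[0.001,0.006,0,0],[0,0,0.03,0],[0,0,0.03,0],[0,0,0.03,0],[0,0,0.025,0],[0,0,0.02,0],[0,0,0.008,0],[0,0,0,0],[0,0,0,0]]' 0.0854
python3 -m inch '[[0,0,0,0],[0,0,0,0],[0,0,0,0],[0,0,0,0],[0,0,0,0],[0,0,0,0],[0,0,0,0],[0,0,0,0]]' 0.0 30
```

```text
t: 3.45
eef_pos: [0.5437, 0.2224, 0.0734]
tool_rot: [0.0, 0.789, 0.614, 0.001]
contact_force: [0.1, -0.1, 0.1]
gripper_width: 1.0
grasp_force: 0.0
t: 4.25
eef_pos: [0.5434, 0.2224, 0.0731]
tool_rot: [0.0, 0.789, 0.614, 0.001]
contact_force: [-0.2, -1.0, 5.6]
gripper_width: 0.271
grasp_force: 30.1
```

```bash
python3 -m inch '[[0.004,0,0,0],[0.006,0,0,0],[0.008,0,0,0],[0.008,0,0,0],[0.008,0,0,0],[0.008,0,0,0],[0.006,0,0,0],[0.003,0,0,0],[0,0,0,0],[0,0,0,0]]'
```

```text
t: 5.25
eef_pos: [0.5556, 0.2714, 0.0731]
tool_rot: [0.0, 0.789, 0.614, 0.0]
contact_force: [-1.6, -2.0, 7.6]
gripper_width: 0.262
grasp_force: 30.3
```

```bash
python3 -m inch '[[0,0,0,0],[0,0,0,0],[0,0,0,0],[0,0,0,0],[0,0,0,0],[0,0,-0.02,0],[0,0,-0.04,0],[0,0,-0.03,0],[-0.03,0,0,0],[-0.03,0,0,0],[-0.03,0,0,0],[-0.03,-0.004,0,0]]' 0.0854
python3 -m inch '[[-0.012,-0.003,0,0],[0,0,0,0],[0,0,0,0]]'
python3 - <<'E'
from h import *
c=shot("top"); s=shot("side")
a=cv2.resize(c["color"][90:220,190:350],(480,390),interpolation=cv2.INTER_CUBIC)
b=cv2.resize(s["color"][130:230,310:390],(312,390),interpolation=cv2.INTER_CUBIC)
cv2.imwrite("pics/both2.png",np.clip(np.hstack([a,b])[:,:,::-1]*1.3,0,255).astype('uint8'))
E
```

```text
t: 6.45
eef_pos: [0.5219, 0.1552, 0.1627]
tool_rot: [0.0, 0.789, 0.614, 0.0]
contact_force: [0.1, 0.4, -0.0]
gripper_width: 1.0
grasp_force: 0.0
t: 6.75
eef_pos: [0.5165, 0.1471, 0.1628]
tool_rot: [-0.0, 0.789, 0.615, 0.001]
contact_force: [-0.4, -0.3, -0.8]
gripper_width: 0.999
grasp_force: 0.0
```

View pics/both2.png

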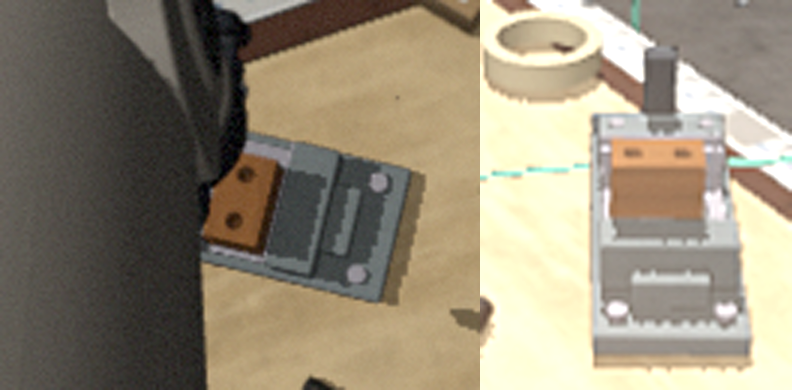

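The side crop shows the post at the far back of the vise, so the jaw is open, and the block is still in place. Descending and gripping.

```bash
python3 -m inch '[[-0.001,0,0.03,0],[0,0,0.03,0],[0,0,0.02,0],[0,0,0.013,0],[0,0,0,0],[0,0,0,0]]' 0.0854
python3 -m inch '[[0,0,0,0],[0,0,0,0],[0,0,0,0],[0,0,0,0],[0,0,0,0],[0,0,0,0],[0,0,0,0]]' 0.0 40
```

```text
t: 7.45
eef_pos: [0.5164, 0.1451, 0.07]
tool_rot: [0.0, 0.789, 0.614, 0.0]
contact_force: [-0.2, -0.4, -0.2]
gripper_width: 0.996
grasp_force: 0.0
t: 8.15
eef_pos: [0.5166, 0.145, 0.0704]
tool_rot: [0.0, 0.789, 0.614, 0.001]
contact_force: [-0.6, 0.6, 6.5]
gripper_width: 0.004
grasp_force: 3.2
```

The fingers shut fully, so something went wrong. Looking.

```bash
python3 - <<'E'
from h import *
w=shot("wrist"); s=shot("side")
a=cv2.resize(w["color"][130:400,170:490],(462,390),interpolation=cv2.INTER_CUBIC)
b=cv2.resize(s["color"][130:230,310:390],(312,390),interpolation=cv2.INTER_CUBIC)
cv2.imwrite("pics/both3.png",np.clip(np.hstack([a,b])[:,:,::-1]*1.3,0,255).astype('uint8'))
print(bot.get_obs()["gripper_width"],bot.get_obs()["grasp_force"])
E
```

```text
-0.0010749702161711849 3.231736198067665
```

View pics/both3.png

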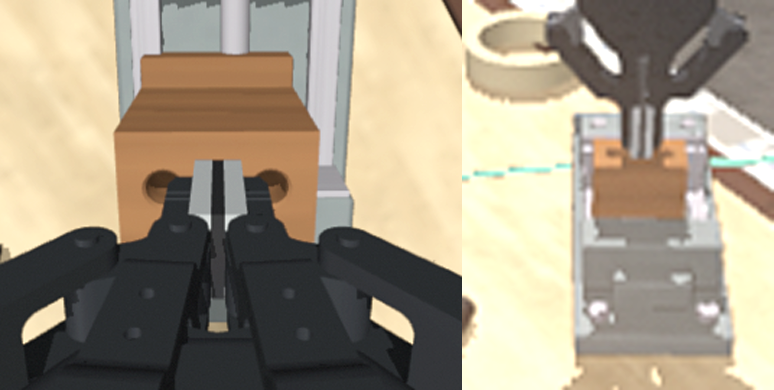

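Both views show the closed tips standing over the middle of the block's top rather than at its sides, with the block upright. I'll check the heights against the projected fingertips.

```bash
python3 - <<'E'
from h import *
np.set_printoptions(precision=4,suppress=True)
w=load("wrist");s=load("side");o=bot.get_obs();p=o["eef_pos"];print(p,o["contact_force"],o["q"])
def proj(c,X):
    x=np.linalg.inv(c["T"])@np.r_[X,1]; return cv2.projectPoints(np.array([[x[0],-x[1],-x[2]]]),np.zeros(3),np.zeros(3),np.array(c["mtx"]),np.array(c["dist_coeffs"]))[0].ravel()
for dz in(-.014,0,.016,.03):print(dz,proj(w,p+[0,0,dz]),proj(s,p+[0,0,dz]))
for z in(.05,.06,.07,.086):
    a=onz(w,(249.6,220),z);b=onz(w,(391.6,220),z);print(z,a,b,np.linalg.norm(a-b))
print("side block top far/near rows", [proj(s,np.array([.5163+k*.2436*.018,.1455+k*.97*.018,z])) for k in(1,-1) for z in(.086,.056)])
E
```

```text
[0.5166 0.1449 0.0704] [-0.6568  0.9033  7.1485] [-0.7451  0.4761  0.4517  2.0334 -0.3175  0.6974 -0.34  ]
-0.014 [321.8794 236.8293] [354.6705 178.5619]
0 [322.0369 247.3416] [354.8757 173.9035]
0.016 [322.2503 261.5939] [355.1135 168.4862]
0.03 [322.475  276.6036] [355.3243 163.6627]
0.05 [0.4816 0.161  0.05  ] [0.5537 0.1426 0.05  ] 0.07448877945778579
0.06 [0.4844 0.1637 0.06  ] [0.5525 0.1463 0.06  ] 0.07032620579718891
0.07 [0.4872 0.1663 0.07  ] [0.5513 0.15   0.07  ] 0.06616363213659221
0.086 [0.4917 0.1706 0.086 ] [0.5493 0.1559 0.086 ] 0.05950351427963735
side block top far/near rows [array([354.6871, 164.9144]), array([354.2595, 174.8945]), array([355.2171, 172.263 ]), array([354.7644, 182.4198])]
```

```bash
python3 -c "
from station import bot; print(bot.finger_overhang,[a for a in dir(bot) if a[0]!='_'])"
python3 -m inch '[[0,0,0,0],[0,0,0,0],[0,0,0,0],[0,0,0,0],[0,0,0,0],[0,0,0,0]]' 0.0854 40
python3 - <<'E'
from h import *
w=shot("wrist"); s=shot("side")
a=cv2.resize(w["color"][130:400,140:520],(480,400),interpolation=cv2.INTER_CUBIC)
b=cv2.resize(s["color"][120:220,315:395],(320,400),interpolation=cv2.INTER_CUBIC)
cv2.imwrite("pics/both4.png",np.clip(np.hstack([a,b])[:,:,::-1]*1.3,0,255).astype('uint8'))
E
```

```text
0.014 ['PlanningError', 'finger_overhang', 'get_obs', 'hand_in', 'read_camera']
t: 8.85
eef_pos: [0.5156, 0.1446, 0.0694]
tool_rot: [-0.0, 0.789, 0.614, -0.0]
contact_force: [0.1, -0.4, 0.2]
gripper_width: 0.997
grasp_force: 0.0
```

View pics/both4.png

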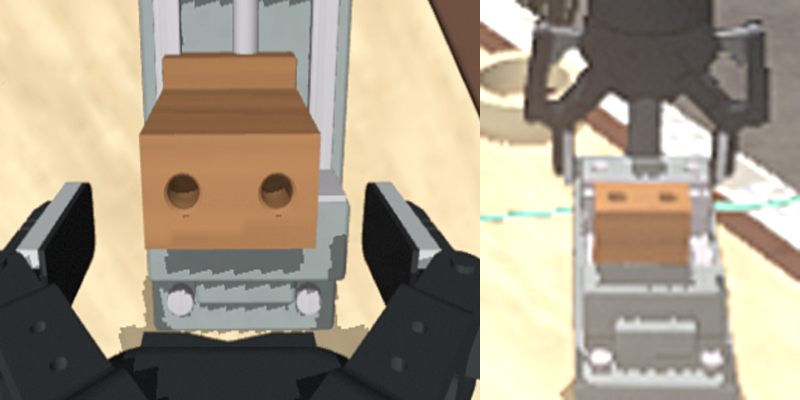

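In this view the open tips end at about z 0.095 at both sides of the block. By both cameras the whole gripper stands roughly 28 mm farther back along the tool than the stated TCP suggests, and that also explains the missed grip. The jaw did move. I'll go lower in small steps while watching the force.

```bash
python3 -m inch '[[0,0.001,0.008,0],[0,0,0.008,0],[0,0,0,0]]' 
python3 -m inch '[[0,0,0.008,0],[0,0,0.006,0],[0,0,0,0]]'
python3 - <<'E'
from h import *
w=shot("wrist"); s=shot("side")
a=cv2.resize(w["color"][130:400,140:520],(480,400),interpolation=cv2.INTER_CUBIC)
b=cv2.resize(s["color"][120:220,315:395],(320,400),interpolation=cv2.INTER_CUBIC)
cv2.imwrite("pics/both5.png",np.clip(np.hstack([a,b])[:,:,::-1]*1.3,0,255).astype('uint8'))
E
```

```text
t: 9.25
eef_pos: [0.5158, 0.1441, 0.0521]
tool_rot: [-0.0, 0.789, 0.614, -0.001]
contact_force: [-0.4, -0.2, -1.0]
gripper_width: 1.003
grasp_force: 0.0
t: 9.55
eef_pos: [0.5161, 0.1441, 0.0386]
tool_rot: [-0.0, 0.789, 0.614, -0.001]
contact_force: [0.1, -0.5, -0.1]
gripper_width: 1.001
grasp_force: 0.0
```

View pics/both5.png

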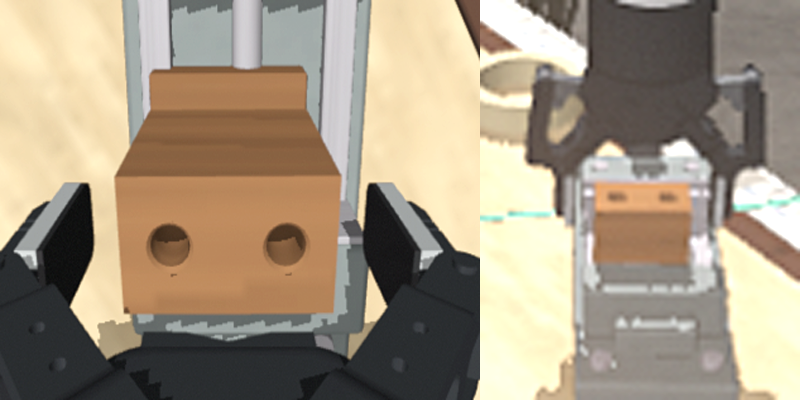

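The pads now straddle the block on both sides below its top, with no contact. Closing.

```bash
python3 -m inch '[[0,0,0,0],[0,0,0,0],[0,0,0,0],[0,0,0,0],[0,0,0,0],[0,0,0,0],[0,0,0,0]]' 0.0 50
```

```text
t: 10.35
eef_pos: [0.5172, 0.1445, 0.0401]
tool_rot: [0.0, 0.789, 0.614, 0.0]
contact_force: [-0.4, -0.1, 5.2]
gripper_width: 0.693
grasp_force: 54.8
```

Gripped at 59 mm. Lifting.

```bash
python3 -m inch '[[0,0,-0.005,0],[0,0,-0.01,0],[0,0,-0.015,0],[0,0,-0.02,0],[0,0,-0.02,0],[0,0,-0.02,0],[0,0,-0.01,0],[0,0,0,0]]'
python3 - <<'E'
from h import *
np.set_printoptions(precision=4,suppress=True)
o=bot.get_obs();q=o["tool_rot"];M=R.from_quat([q[1],q[2],q[3],q[0]]).as_matrix()
print(M.T@(np.array([.5345,-.162,0])-o["eef_pos"]),o["q"],np.degrees(np.arctan2(M[1,1],M[0,1])))
E
```

```text
t: 11.15
eef_pos: [0.5176, 0.1447, 0.141]
tool_rot: [0.0, 0.789, 0.614, 0.001]
contact_force: [-0.6, -0.2, -0.6]
gripper_width: 0.694
grasp_force: 54.1
[-0.2934  0.0915  0.1406] [-0.7998  0.3698  0.5127  1.9864 -0.2409  0.8412 -0.4031] -14.235101893497449
```

```bash
python3 -m inch '[[-0.015,0.005,0,0],[-0.028,0.009,0,0],[-0.036,0.011,0,0],[-0.036,0.011,0,0],[-0.036,0.011,0,0],[-0.036,0.011,0,0],[-0.036,0.011,0,0],[-0.036,0.011,0,0],[-0.024,0.008,0,0],[-0.010,0.003,0,0],[0,0,0,0]]'
python3 -m inch '[[0,0,0,-4],[0,0,0,-7],[0,0,0,-7],[0,0,0,-4],[0,0,0.02,0],[0,0,0.03,0],[0,0,0.02,0],[0,0,0.01,0],[0,0,0,0],[0,0,0,0]]'
python3 - <<'E'
from h import *
w=shot("wrist"); s=shot("side")
a=cv2.resize(w["color"],(480,300))
b=cv2.resize(s["color"][160:330,330:480],(318,360),interpolation=cv2.INTER_CUBIC)
a=np.vstack([a,np.zeros((60,480,3),np.uint8)])
cv2.imwrite("pics/both6.png",np.clip(np.hstack([a,b])[:,:,::-1]*1.3,0,255).astype('uint8'))
E
```

```text
t: 12.25
eef_pos: [0.5317, -0.1642, 0.1388]
tool_rot: [-0.0, 0.79, 0.613, -0.001]
contact_force: [-0.5, -0.3, -0.7]
gripper_width: 0.694
grasp_force: 54.1
t: 13.25
eef_pos: [0.5334, -0.1615, 0.0601]
tool_rot: [0.0, 0.657, 0.754, 0.0]
contact_force: [0.2, -0.1, -0.5]
gripper_width: 0.694
grasp_force: 54.2
```

View pics/both6.png

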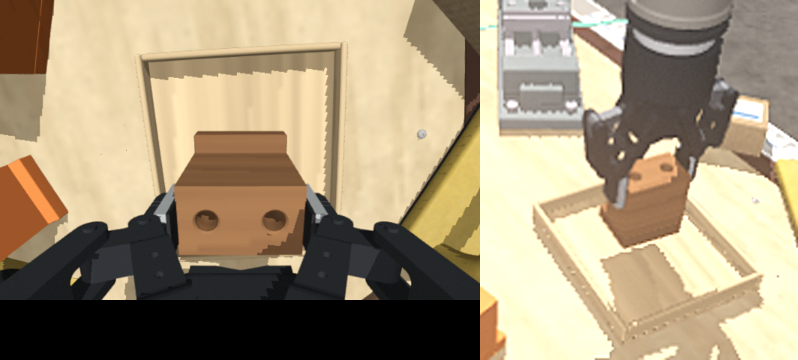

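The block hangs upright over the middle of the tray, about 30 mm above its floor. Lowering.

```bash
python3 -m inch '[[0,0,0.012,0],[0,0,0.01,0],[0,0,0.004,0],[0,0,0,0],[0,0,0,0]]'
python3 -m inch '[[0,0,0.002,0],[0,0,0.002,0],[0,0,0.001,0],[0,0,0,0]]'
```

```text
t: 13.85
eef_pos: [0.5329, -0.1622, 0.0334]
tool_rot: [-0.0, 0.658, 0.753, -0.0]
contact_force: [-0.0, -1.1, -1.3]
gripper_width: 0.695
grasp_force: 54.2
t: 14.25
eef_pos: [0.5331, -0.162, 0.0291]
tool_rot: [-0.0, 0.658, 0.753, 0.0]
contact_force: [-1.2, 1.0, 4.4]
gripper_width: 0.692
grasp_force: 54.7
```

Contact is at z 0.029, as expected. Releasing and retreating.

```bash
python3 -m inch '[[0,0,0,0],[0,0,0,0],[0,0,0,0],[0,0,0,0],[0,0,0,0],[0,0,0,0]]' 0.0854
python3 -m inch '[[0,0,-0.01,0],[0,0,-0.03,0],[0,0,-0.04,0],[0,0,-0.04,0],[0,0,-0.04,0],[0,0,-0.02,0],[0,0,0,0],[0,0,0,0],[0,0,0,0]]'
python3 - <<'E'
from h import *
w=shot("wrist"); s=shot("side")
a=cv2.resize(w["color"],(480,300))
b=cv2.resize(s["color"][140:330,320:480],(318,378),interpolation=cv2.INTER_CUBIC)
a=np.vstack([a,np.zeros((78,480,3),np.uint8)])
cv2.imwrite("pics/both7.png",np.clip(np.hstack([a,b])[:,:,::-1]*1.3,0,255).astype('uint8'))
E
```

```text
t: 14.85
eef_pos: [0.5329, -0.162, 0.0286]
tool_rot: [-0.0, 0.658, 0.753, -0.0]
contact_force: [0.2, 0.2, -0.1]
gripper_width: 1.0
grasp_force: 0.0
t: 15.75
eef_pos: [0.5321, -0.1617, 0.2076]
tool_rot: [-0.001, 0.658, 0.753, -0.001]
contact_force: [-0.4, 0.2, -0.8]
gripper_width: 0.999
grasp_force: 0.0
```

View pics/both7.png

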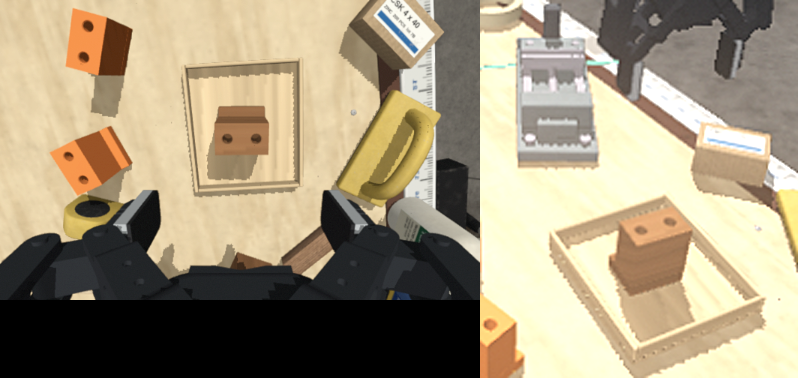

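The block stands upright on its foot in the tray, clear of the walls, and the vise is empty. One numeric check of the jaw opening before handing in.

```bash
python3 - <<'E'
from h import *
np.set_printoptions(precision=4,suppress=True)
c=shot("side");g=c["color"]
m=np.zeros(g.shape[:2],np.uint8);roi=(slice(125,170),slice(340,372));m[roi]=(g[roi].max(2)<75)*255
k=max(cv2.findContours(m,0,2)[0],key=cv2.contourArea);x,y,w,h=cv2.boundingRect(k);print(x,y,w,h)
# bounding top row = far edge of post's top
P=onz(c,(x+w/2,y),.092);B=np.array([.5163,.1455,.092]);d=np.array([.2436,.9699,0])
print(P,"opening by far edge:",(P-B)@d-.011-.0805)
E
```

```text
352 151 1 1
[0.5325 0.2255 0.092 ] opening by far edge: -0.009987990996276855
```

```bash
python3 - <<'E'
from h import *
c=load("side");g=c["color"]
print([(r,int(g[r,356].max())) for r in range(128,166)])
d=np.array([.2436,.9699,0])
for r in range(134,154,2): print(r,round(float((onz(c,(356,r),.092)-[.5163,.1455,.092])@d),4))
E
```

```text
[(128, 119), (129, 108), (130, 109), (131, 111), (132, 112), (133, 110), (134, 108), (135, 108), (136, 109), (137, 108), (138, 111), (139, 109), (140, 109), (141, 111), (142, 118), (143, 111), (144, 106), (145, 85), (146, 81), (147, 82), (148, 83), (149, 83), (150, 82), (151, 84), (152, 85), (153, 84), (154, 84), (155, 84), (156, 85), (157, 85), (158, 83), (159, 102), (160, 126), (161, 103), (162, 103), (163, 132), (164, 167), (165, 153)]
134 0.1857
136 0.1725
138 0.1597
140 0.147
142 0.1346
144 0.1225
146 0.1105
148 0.0988
150 0.0873
152 0.0761
```

The near edge of the post's top is now 0.1195 m from where the block's centre was. Closed it was about 0.069 m, so the jaw is open about 50 mm.

```bash
python3 -c "
from station import bot; print(bot.hand_in())"
```

```text
the job is handed in; nothing more can be done
None
```

The job is handed in (the verdict wasn't shown): the jaw is left about 50 mm open, and the drilled block stands upright on its foot near the middle of the tray; the first try at gripping the block closed on its top with about 7 N before I regripped lower.

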